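Fit the flatted drive shaft into the pump housing

ROBOT

A 7-joint arm with a two-finger parallel gripper is mounted at the origin on the work surface. World frame = base frame: x ahead of the robot, y to its left, z up, the work surface at z = 0. Lengths are in m, angles in degrees, forces in N, time in s.
With the tool pointing down it reaches from about 0.425 to 0.95 m from the base axis. Payload 16.7 kg.
Tool frame: the origin (TCP) lies at the very end of the fingers, on their centre line; the grasp point (between the pads) lies 19 mm behind it; z points along the fingers, y is the direction in which the jaws open and shut (so a half turn about z gives the same grasp; the last joint's range is limited). The gripper opens to 94 mm and grips with 3 to 60 N. Pads are 16 mm wide; open, the fingers measure 119 mm over their backs; the gripper's body (75 mm by 177 mm) begins 78 mm behind the grasp point.
Start: joints at [58.528, 24.414, 4.234, 92.017, -1.954, 63.644, -3.845], TCP at [0.263, -0.622, 0.205] pointing down, gripper open.
Joint ranges: [-163.25, 163.25], [-28.42, 122.38], [-70.27, 78.77], [12.13, 141.07], [-58.53, 238.53], [9.26, 117.41], [-156.51, 156.51]. Speed limits (degrees/s): [108.29, 108.29, 136.94, 136.94, 172.46, 172.46, 172.46].

INTERFACE

Orientations are given as [roll, pitch, yaw] about the fixed x, y, z axes, in that order (R = Rz(yaw) Ry(pitch) Rx(roll)).
In Python, from cell import status, capture, calibration, arm gives the robot as it stands.
- The arm moves only by the shell command python3 -m crank 'ROWS' [FORCE]. ROWS is JSON, a list of rows, each a list of 3 entries, a list of its own where there are three numbers: the shift along the tool's x, y, z in m, then the turn about the tool's z in rad, then the finger opening in m, from 0 to 0.094. A call has exactly 8 rows; each row is the pose to reach, as a shift and turn from the pose commanded when the call began, along the tool's axes at that moment; what a row does not reach only later rows make up. A row lasts 1/10 s, in which the tool goes at most 50 mm and 8.59 degrees, less where a joint would pass 70% of its speed; a pose out of reach is approached as far as the arm can. A call with a gripper value outside its range is refused whole. The fingers move at their own pace and stop on an object; FORCE is the grip in N (left out, the last holds). Time passes only in rows, so rows that repeat a pose let the fingers close, or fill a call up. It gives the time, the measured TCP pose, the force and the opening at its end, in the units of the state.
- status.state(): the state, without advancing time (a new reading comes with each control period).
- capture(name): name is "side" or "top"; returns (picture, depth): 480x640x3 uint8, red, green, blue; 480x640 float32, m along the optical axis (not along the pixel's ray), 0 where there is no reading.
- calibration(name): a dict with "camera_matrix" (3x3 intrinsics, pixels), "extrinsics" (4x4, takes a point from world to camera coordinates). Camera axes: x right, y down, z forward; pixel columns grow to the right and rows downward; lengths in m; the calibration is good to about 2 mm. A picture is of the moment at which its call begins. calibration takes no time and is no camera call.
- arm.finish_job(): hands the job in, once; it reports no verdict.
The state is a dict: "t": time; "joints": joint angles; "joint_vel": joint speeds; "effort": joint torques, N m; "position": TCP position; "tcp_rot": TCP orientation; "contact_force": force on the tool from outside, world axes, zero at the start; "torque": the same for the moment, N m; "grip_width": finger opening in m.
Only numpy, scipy, OpenCV 4.12 (cv2) and the standard library are available. Lean on these libraries where they do the work, as an engineer would, in place of code of your own. Each camera call takes 0.05 s, during which the arm holds its last target.

TASK

Take the drive shaft with the blue collar out of the black rack, turn it so that its flat side, shown by the red marks, faces the red key in the bore of the empty pump housing, and lower it in until it drops fully home with its collar down on the housing's face. Keep hold of it until its end is inside the bore, then let it go there. Leave the other two shafts standing in the rack.

Things in the scene. Friction and masses are not known exactly. Their poses are not given: they have to be found in the camera images.
- flat_shaft: Steel D-shaft upright in a black rack. Origin: on axis, underside of blue collar (60 mm dia, 8 thick, cut flat on its +x side); z up. Head 8-50 mm above origin, on axis, two flats 22 mm across along x: grip there. Red marks on head and collar point to +x. Below: 60 mm of 34 dia with one flat facing +x, 8.5 mm from axis, last 16 tapering to 16 dia. 0.4-0.65 kg. Fits with its +x along housing's +x, 15 deg.
- pump_housing: Empty cast pump housing, fixed: block 115x100x50 mm, round boss on it (80 dia), face 80 mm above bench. Origin: on bench, on bore axis; z up. Bore 40 dia, through, mouth widens to 50 over top 10 mm. Red key on bore's +x side: 10 mm wide, face 11.5 mm from axis, top slopes from 12 to 24 mm below face; red mark on face there. Home: collar rests on face. Turned wrong, shaft stops on key, 20-35 mm high.
- round_shaft: Shaft to be left in the rack: dark grey collar, plain round head (34 mm dia), same heights as the blue one. Origin: on the axis, underside of collar. The rack is 90 x 270 mm with three holes in a row 90 mm apart, its top 66 mm above the bench; the collars rest on it, and any shaft may be in any hole.
- square_shaft: Shaft to be left in the rack: brass-coloured collar, square head (26 mm), same heights as the blue one. Origin: on the axis, underside of collar.

How it is judged:
By the outcome, as a careful person would: the job done as asked, in the order asked, and still so for the second after the job is handed in, with the robot touching nothing.
It also fails if it takes over 38 s, if anything falls off the work surface, if the arm or the gripper's body presses on something with over 40 N, if the wrist force passes 120 N, or if a joint passes its speed limit or range.

## Working session

There is one attempt and no reset: what is moved stays moved. The work goes in short steps, Python scripts to look and compute and a shell command to move; the robot and the scene stay as the last step left them, time stands still between calls to the robot, and variables do not carry over. Pictures are saved under pics/ and viewed, and the job is handed in when it is done.

```bash
ls; mkdir -p pics
python3 - <<'E'
from cell import status,capture,calibration
import cv2,numpy as np
print(status.state())
for n in("side","top"):
    p,d=capture(n); cv2.imwrite(f"pics/{n}0.png",p[:,:,::-1]); np.savez(f"pics/{n}0.npz",p=p,d=d)
    c=calibration(n);print(n,c)
E
```

```text
pics
{'t': 0.0, 'joints': array([58.52493874, 24.44946068,  4.23175812, 92.05203487, -1.95396259,
       63.64443302, -3.84382107]), 'joint_vel': array([ 0.04297806,  0.02134314,  0.08337027, -0.0544887 ,  0.06918011,
        0.02163049, -0.06392449]), 'effort': array([-1.30198536e-03, -9.35819864e+01,  3.66667762e+00, -4.54186106e+01,
       -4.87462571e-02,  2.01743259e-02,  9.10408244e-05]), 'position': array([ 0.2625544 , -0.62136176,  0.20477965]), 'tcp_rot': array([-1.79926443e+02,  5.43245344e-03,  2.29077948e+01]), 'contact_force': array([-0.27237281, -0.52272939,  0.15912616]), 'torque': array([-0.00785645,  0.01907656,  0.02743266]), 'grip_width': 0.09415484816576598}
side {'camera_matrix': array([[494.69871532,   0.        , 318.96219794],
       [  0.        , 494.69871532, 238.86474814],
       [  0.        ,   0.        ,   1.        ]]), 'extrinsics': array([[-0.98184891, -0.1896598 ,  0.00137011,  0.54069747],
       [-0.10087665,  0.51608328, -0.85057742,  0.08399894],
       [ 0.16061326, -0.83527673, -0.52584805,  0.76069702],
       [ 0.        ,  0.        ,  0.        ,  1.        ]])}
top {'camera_matrix': array([[512.15544421,   0.        , 315.90796632],
       [  0.        , 512.15544421, 231.80315167],
       [  0.        ,   0.        ,   1.        ]]), 'extrinsics': array([[ 0.01395672, -0.99989518,  0.00385206,  0.02987724],
       [-0.99719246, -0.01420223, -0.07352206,  0.54293915],
       [ 0.07356906, -0.00281512, -0.99728615,  0.85864337],
       [ 0.        ,  0.        ,  0.        ,  1.        ]])}
```

View pics/side0.png

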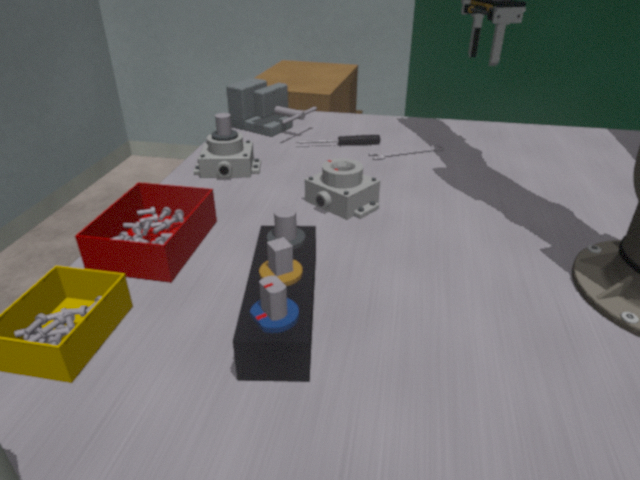

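View pics/top0.png

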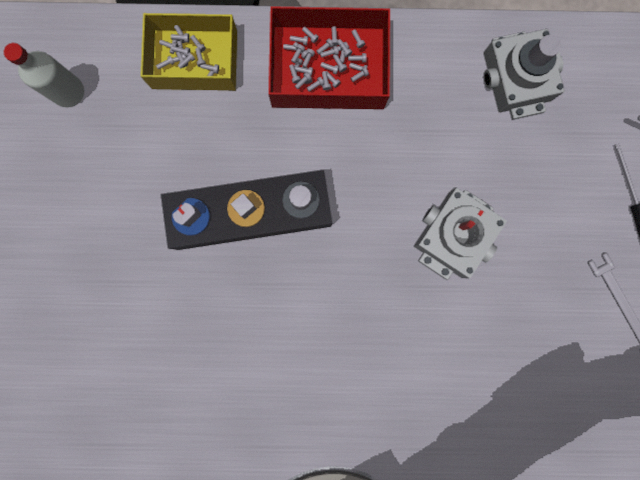

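The top view shows the blue collar at about (190,216) and the empty housing's bore at about (466,232). In the side view they are at (275,312) and (342,170). I'll zoom in and measure next.

```bash
cat > h.py <<'E'
import numpy as np,cv2
from cell import calibration
def ray(n,u,v,z):
    c=calibration(n);K=c["camera_matrix"];T=c["extrinsics"];R=T[:3,:3];o=-R.T@T[:3,3]
    d=R.T@np.linalg.solve(K,np.array([u,v,1.]));s=(z-o[2])/d[2];return o+s*d
def cloud(n,d):
    c=calibration(n);K=c["camera_matrix"];T=c["extrinsics"]
    v,u=np.mgrid[:480,:640];P=np.stack([(u-K[0,2])/K[0,0]*d,(v-K[1,2])/K[1,1]*d,d],-1)
    return (P-T[:3,3])@T[:3,:3]
def circ(P):
    A=np.c_[2*P[:,:2],np.ones(len(P))];x=np.linalg.lstsq(A,(P[:,:2]**2).sum(1),rcond=None)[0]
    return x[:2],np.sqrt(x[2]+x[0]**2+x[1]**2)
E
python3 - <<'E'
from h import *
for n in("side","top"):
    z=np.load(f"pics/{n}0.npz");p=z["p"];C=cloud(n,z["d"])
    h=cv2.cvtColor(p,cv2.COLOR_RGB2HSV)
    blue=cv2.inRange(h,(100,130,60),(125,255,255))>0
    Z=C[...,2]
    print(n,"blue",blue.sum(),np.median(C[blue],0))
    red=((cv2.inRange(h,(0,120,60),(8,255,255))|cv2.inRange(h,(172,120,60),(180,255,255)))>0).astype(np.uint8)
    k,l,s,c=cv2.connectedComponentsWithStats(red)
    for i in range(1,k):
        if 4<s[i,4]<800: print(" red",s[i],c[i].round(1),np.median(C[l==i],0).round(4))
t=np.load("pics/top0.npz")["p"][:,:,::-1];s=np.load("pics/side0.npz")["p"][:,:,::-1]
f=lambda a:cv2.resize(a,(400,300),interpolation=cv2.INTER_CUBIC)
cv2.imwrite("pics/z0.png",np.vstack([np.hstack([f(t[180:255,140:240]),f(t[190:265,415:515])]),np.hstack([f(s[270:345,225:325]),f(s[140:215,292:392])])]))
E
```

```text
side blue 660 [0.54829629 0.25449454 0.07404577]
 red [264 283   8   5  20] [267.5 285.2] [0.5653 0.2465 0.1167]
 red [256 313  11   6  34] [261.2 315.9] [0.5732 0.2547 0.0751]
top blue 506 [0.54857421 0.23192334 0.07498868]
 red [  4  43  19  21 284] [13.1 52.1] [0.7873 0.4823 0.1707]
 red [324  47   8   4  15] [327.6  48.6] [0.8735 0.0205 0.0043]
 red [338  51   3   7  13] [339.2  53.6] [8.636e-01 5.000e-04 4.100e-03]
 red [298  54   6  10  18] [300.8  57.9] [0.8562 0.0694 0.0047]
 red [297  72   7   7  33] [300.2  74.3] [0.8254 0.0697 0.0046]
 red [178 208   6   6  16] [180.6 210.5] [0.5649 0.245  0.1177]
 red [478 211   5   5  15] [480.2 212.7] [ 0.5721 -0.225   0.0818]
 red [460 221  15   9  72] [467.7 224.9] [ 0.5544 -0.2129  0.0587]
```

View pics/z0.png

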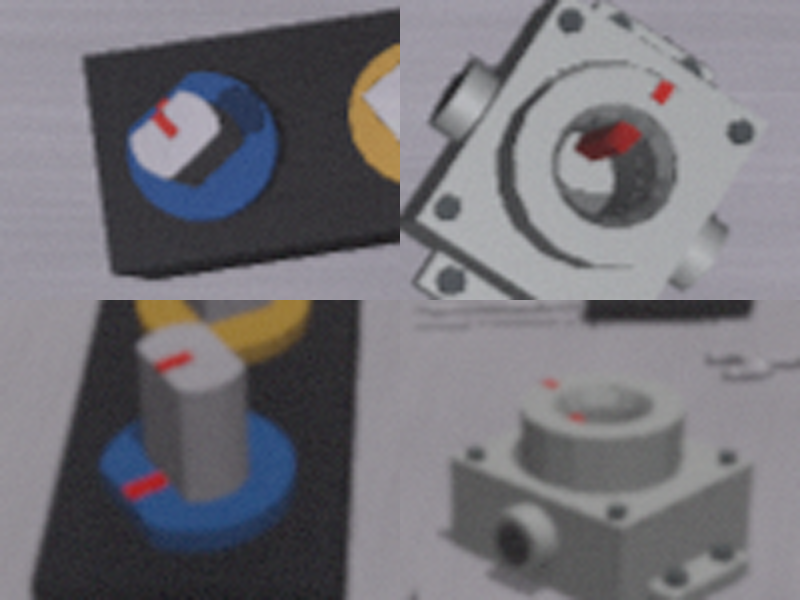

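Run:
```python
from h import *
from scipy.spatial import ConvexHull
for n in("side","top"):
    z=np.load(f"pics/{n}0.npz");C=cloud(n,z["d"]);Z=C[...,2]
    v,u=np.mgrid[:480,:640]
    cast=lambda m,zz:np.array([ray(n,a,b,zz) for a,b in zip(u[m],v[m])])
    near=lambda x,y,r:np.hypot(C[...,0]-x,C[...,1]-y)<r
    m=near(.552,.237,.03)&(abs(Z-.116)<.006)
    P=cast(m,.116)[:,:2];w,V=np.linalg.eigh(np.cov(P.T))
    r=cv2.minAreaRect((P*1e4).astype(np.float32))
    print(n,"head",m.sum(),np.median(Z[m]),"cen",P.mean(0),"short ax deg",np.degrees(np.arctan2(V[1,0],V[0,0])),np.sqrt(w*12),r)
    h=cv2.cvtColor(z["p"],cv2.COLOR_RGB2HSV)
    m=(cv2.inRange(h,(100,130,40),(125,255,255))>0)&(Z>.071)&near(.552,.237,.045)
    P=cast(m,.074)[:,:2];H=P[ConvexHull(P).vertices];print(" collar",np.median(Z[m]),circ(H),P.min(0),P.max(0))
    m=near(.54,-.205,.06)&(abs(Z-.080)<.005)
    P=cast(m,.08)[:,:2];H=P[ConvexHull(P).vertices];c,R=circ(H);print(" boss",m.sum(),np.median(Z[m]),c,R,"centroid",P.mean(0))
    # inner edge
    d=np.hypot(*(P-c).T);a=np.arctan2(*(P-c).T[::-1]);b=((a+np.pi)/(2*np.pi)*24).astype(int)%24
    I=np.array([P[b==i][np.argmin(d[b==i])] for i in range(24) if (b==i).any()]);print(" inner",circ(I))
    marks={"top":[(180.6,210.5,.116),(480.2,212.7,.08)],"side":[(267.5,285.2,.116),(261.2,315.9,.074)]}[n]
    for q in marks: print("  mark",ray(n,*q))
```

```text
side head 405 0.11602303827520158 cen [0.56024587 0.24482057] short ax deg -143.62011925857158 [0.02411723 0.03791188] ((5608.6572265625, 2447.495849609375), (255.87484741210938, 403.96844482421875), 44.595970153808594)
 collar 0.07415293602401936 (array([0.56011846, 0.24267014]), np.float64(0.03009452642743711)) [0.53114038 0.21458954] [0.59087385 0.27346288]
 boss 503 0.07988355933298875 [ 0.54393505 -0.20049534] 0.04390806339690113 centroid [ 0.54387071 -0.19993964]
 inner (array([ 0.54338549, -0.19847978]), np.float64(0.02081659038730102))
  mark [0.56553195 0.24525735 0.116     ]
  mark [0.57355415 0.25310459 0.074     ]
top head 316 0.1169674018240032 cen [0.56101807 0.24087563] short ax deg -139.69665584915572 [0.0229496  0.03184695] ((5611.9482421875, 2407.223388671875), (237.81996154785156, 335.6690368652344), 43.96449279785156)
 collar 0.07501423733074 (array([0.56096881, 0.24068492]), np.float64(0.029632930910817805)) [0.53196062 0.21177134] [0.59041355 0.26981087]Traceback (most recent call last):
  File "<stdin>", line 16, in <module>
  File "<stdin>", line 6, in <lambda>
  File "h.py", line 4, in ray
    c=calibration(n);K=c["camera_matrix"];T=c["extrinsics"];R=T[:3,:3];o=-R.T@T[:3,3]
ValueError: time passes only in moves, steps and waits
```

```bash
sed -i 's/^def ray/import functools\ncalibration=functools.cache(calibration)\ndef ray/' h.py
python3 - <<'E'
from h import *
from scipy.spatial import ConvexHull
for n in("side","top"):
    z=np.load(f"pics/{n}0.npz");C=cloud(n,z["d"]);Z=C[...,2];h=cv2.cvtColor(z["p"],cv2.COLOR_RGB2HSV)
    v,u=np.mgrid[:480,:640]
    cast=lambda m,zz:np.array([ray(n,a,b,zz) for a,b in zip(u[m],v[m])])
    near=lambda x,y,r:np.hypot(C[...,0]-x,C[...,1]-y)<r
    for r0 in(.06,):
        m=near(.543,-.202,r0)&(abs(Z-.080)<.004)
        P=cast(m,.08)[:,:2];H=P[ConvexHull(P).vertices];c,R=circ(H);print(n,"boss",m.sum(),np.median(Z[m]),c,R,"centroid",P.mean(0))
        d=np.hypot(*(P-c).T);a=np.arctan2(*(P-c).T[::-1]);b=((a+np.pi)/(2*np.pi)*24).astype(int)%24
        I=np.array([P[b==i][np.argmin(d[b==i])] for i in range(24) if (b==i).any()]);print(" inner",circ(I))
    red=((cv2.inRange(h,(0,80,60),(8,255,255))|cv2.inRange(h,(172,80,60),(180,255,255)))>0).astype(np.uint8)
    k,l,s,c=cv2.connectedComponentsWithStats(red)
    for i in range(1,k):
        p=np.median(C[l==i],0)
        if s[i,4]>4 and (near(.56,.24,.05)|near(.543,-.2,.05))[l==i].any():
            print("  mark",s[i,4],c[i],[ray(n,*c[i],q)[:2].round(4) for q in (.116,.074,.08)])
E
```

```text
side boss 471 0.079965575109944 [ 0.54380244 -0.20179103] 0.043003644938113324 centroid [ 0.54382302 -0.20115214]
 inner (array([ 0.54393688, -0.19941907]), np.float64(0.02117006934010205))
  mark 29 [267.79310345 284.96551724] [array([0.5653, 0.2447]), array([0.5829, 0.1915]), array([0.5804, 0.1991])]
  mark 35 [261.31428571 315.8       ] [array([0.5569, 0.2997]), array([0.5735, 0.2529]), array([0.5711, 0.2596])]
top boss 1373 0.08058397763373411 [ 0.54304909 -0.20466802] 0.040634335955012986 centroid [ 0.54310432 -0.20523478]
 inner (array([ 0.542842  , -0.20349096]), np.float64(0.022442681287961706))
  mark 28 [180.53571429 209.57142857] [array([0.5665, 0.2455]), array([0.5713, 0.2565]), array([0.5706, 0.255 ])]
  mark 21 [480.0952381  212.52380952] [array([ 0.5686, -0.2135]), array([ 0.5735, -0.2272]), array([ 0.5728, -0.2252])]
  mark 97 [466.95876289 224.88659794] [array([ 0.5493, -0.1932]), array([ 0.5531, -0.2058]), array([ 0.5526, -0.204 ])]
```

```bash
python3 - <<'E'
from h import *
n="top"
z=np.load(f"pics/{n}0.npz");C=cloud(n,z["d"]);Z=C[...,2]
v,u=np.mgrid[:480,:640]
cast=lambda m,zz:np.array([ray(n,a,b,zz) for a,b in zip(u[m],v[m])])
near=lambda x,y,r:np.hypot(C[...,0]-x,C[...,1]-y)<r
m=near(.543,-.204,.075)&(abs(Z-.050)<.006)
P=cast(m,.05)[:,:2];m2=(cv2.morphologyEx(m.astype(np.uint8),cv2.MORPH_OPEN,np.ones((3,3)))>0);P=cast(m2,.05)[:,:2]
print(cv2.minAreaRect((P*1e3).astype(np.float32)),P.mean(0))
c=np.array([.5431,-.2045]);print(np.degrees(np.arctan2(-.2252-c[1],.5728-c[0])))
def plan(tx,ty,tz,yaw):
    from cell import status
    from scipy.spatial.transform import Rotation as R
    s=status.state();r=R.from_euler("xyz",s["tcp_rot"],degrees=True)
    d=r.inv().apply(np.array([tx,ty,tz])-s["position"]);w=(yaw-s["tcp_rot"][2]+180)%360-180
    print("shift",d.round(4),"turn",np.radians(-w).round(4),s["t"])
plan(.561,.241,.2,132);plan(.52,-.2,.22,77)
E
sed -n '/x/p' /dev/null
cat >> h.py <<'E'
def plan(tx,ty,tz,yaw):
    from cell import status
    from scipy.spatial.transform import Rotation as R
    s=status.state();r=R.from_euler("xyz",s["tcp_rot"],degrees=True)
    d=r.inv().apply(np.array([tx,ty,tz])-s["position"]);w=(yaw-s["tcp_rot"][2]+180)%360-180
    print("shift",d.round(4),"turn",np.radians(-w).round(4),s["t"],s["position"].round(4),s["tcp_rot"].round(2),s["contact_force"].round(1),s["grip_width"])
E
```

```text
((543.28564453125, -204.27218627929688), (101.89478302001953, 116.23776245117188), 57.04970932006836) [ 0.54091667 -0.19671325]
-34.875328344602266
shift [ 0.6106 -0.6783  0.0056] turn -1.9041 0.1
shift [ 0.4012 -0.288  -0.0148] turn -0.9442 0.1
```

```bash
python3 -m crank '[[[0.05,-0.036,-0.002],-0.12,0.06],[[0.10,-0.072,-0.004],-0.24,0.06],[[0.15,-0.108,-0.006],-0.36,0.06],[[0.2,-0.144,-0.008],-0.48,0.06],[[0.24,-0.18,-0.01],-0.6,0.06],[[0.28,-0.21,-0.012],-0.72,0.06],[[0.32,-0.24,-0.015],-0.84,0.06],[[0.35,-0.26,-0.015],-0.94,0.06]]' 25; python3 -c "
from h import *
plan(.561,.241,.2,132)"
```

```text
t: 0.9
position: [0.4655, -0.2752, 0.2197]
tcp_rot: [180.0, 0.0, 77.0]
contact_force: [0.8, -0.4, -0.1]
grip_width: 0.06
shift [ 0.5245 -0.0228  0.0196] turn -0.9594 0.9 [ 0.4655 -0.2752  0.2197] [1.7999e+02 1.0000e-02 7.7030e+01] [ 0.8 -0.4 -0.1] 0.06002955531397142
```

```bash
python3 -m crank '[[[0.05,0,0],-0.12,0.06],[[0.10,0,0],-0.24,0.06],[[0.15,0,0],-0.36,0.06],[[0.2,0,0.0],-0.48,0.06],[[0.25,-0.01,0.0],-0.6,0.06],[[0.3,-0.015,0.0],-0.72,0.06],[[0.35,-0.02,0.0],-0.84,0.06],[[0.4,-0.023,0],-0.96,0.06]]'; python3 -c "
from h import *
plan(.561,.241,.19,132)"
```

```text
t: 1.7
position: [0.5337, 0.1178, 0.2195]
tcp_rot: [-180.0, 0.0, 132.0]
contact_force: [0.9, -0.7, 0.3]
grip_width: 0.0601
shift [0.0733 0.1028 0.0295] turn 0.0006 1.7 [0.5337 0.1178 0.2195] [-1.8000e+02  2.0000e-02  1.3203e+02] [ 0.9 -0.7  0.3] 0.060092021792247735
```

```bash
python3 -m crank '[[[0.02,0.03,0.005],0,0.06],[[0.04,0.06,0.012],0,0.06],[[0.06,0.085,0.02],0,0.06],[[0.073,0.102,0.03],0,0.06],[[0.073,0.103,0.04],0,0.06],[[0.073,0.103,0.05],0,0.06],[[0.073,0.103,0.05],0,0.06],[[0.073,0.103,0.05],0,0.06]]'
python3 - <<'E'
from h import *
from cell import capture
plan(.561,.241,.084,132)
for n in("side","top"):
    p,d=capture(n); cv2.imwrite(f"pics/{n}1.png",p[:,:,::-1])
    b=(slice(230,350),slice(200,360)) if n=="side" else (slice(150,270),slice(120,280))
    globals()[n]=cv2.resize(p[b][:,:,::-1],(400,300),interpolation=cv2.INTER_CUBIC)
cv2.imwrite("pics/z1.png",np.hstack([side,top]))
E
```

```text
t: 2.5
position: [0.5623, 0.2378, 0.1695]
tcp_rot: [-180.0, 0.0, 131.7]
contact_force: [0.3, -0.6, 0.5]
grip_width: 0.0601
shift [0.0033 0.0011 0.0855] turn -0.0054 2.5 [0.5623 0.2378 0.1695] [-1.7997e+02  2.0000e-02  1.3169e+02] [ 0.3 -0.6  0.5] 0.06012836150137193
```

View pics/z1.png

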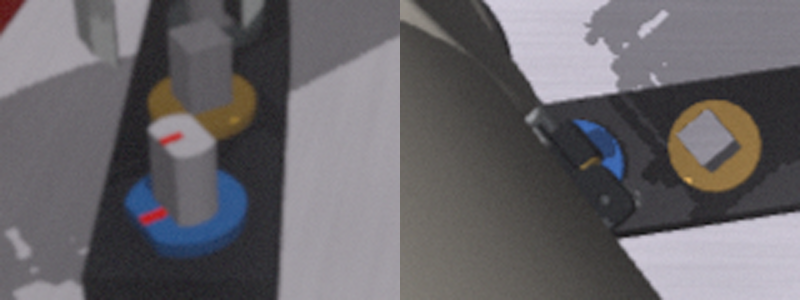

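Side view: the jaws are above and behind the blue shaft, whose head top is at about (182,122) in the crop and free. The top view confirms the jaws line up with the flats. Descending.

```bash
python3 -m crank '[[[0.004,0.001,0.015],-0.005,0.06],[[0.004,0.001,0.03],-0.005,0.06],[[0.004,0.001,0.045],-0.005,0.06],[[0.004,0.001,0.06],-0.005,0.06],[[0.004,0.001,0.075],-0.005,0.06],[[0.004,0.001,0.083],-0.005,0.06],[[0.004,0.001,0.0875],-0.005,0.06],[[0.004,0.001,0.0875],-0.005,0.05]]'; python3 -c "
from h import *
plan(.561,.241,.082,132)"
```

```text
t: 3.4
position: [0.5601, 0.2427, 0.0815]
tcp_rot: [-180.0, -0.0, 132.1]
contact_force: [0.7, 0.5, 1.1]
grip_width: 0.0551
shift [-0.0018 -0.0005 -0.0005] turn 0.001 3.4 [0.5601 0.2427 0.0815] [-1.7997e+02 -2.0000e-02  1.3206e+02] [0.7 0.5 1.1] 0.05512284415193936
```

```bash
python3 -m crank '[[[0,0,0],0,0.04],[[0,0,0],0,0.03],[[0,0,0],0,0.025],[[0,0,0],0,0.02],[[0,0,0],0,0.015],[[0,0,0],0,0.01],[[0,0,0],0,0.01],[[0,0,0],0,0.01]]' 40; python3 -c "
from h import *
plan(.561,.241,.082,132)"
```

```text
t: 4.2
position: [0.5602, 0.2425, 0.0823]
tcp_rot: [-180.0, 0.0, 132.0]
contact_force: [-3.4, -1.7, 5.3]
grip_width: 0.0214
shift [-0.0016 -0.0003  0.0003] turn 0.0009 4.2 [0.5602 0.2425 0.0823] [-1.7998e+02  1.0000e-02  1.3205e+02] [-3.4 -1.7  5.3] 0.021370565638366736
```

```bash
python3 -m crank '[[[0,0,-0.008],0,0.01],[[0,0,-0.02],0,0.01],[[0,0,-0.035],0,0.01],[[0,0,-0.052],0,0.01],[[0,0,-0.07],0,0.01],[[0,0,-0.09],0,0.01],[[0,0,-0.11],0,0.01],[[0,0,-0.12],0,0.01]]'
python3 - <<'E'
from h import *
from cell import capture
plan(.543,-.2045,.2,56)
p,d=capture("side"); cv2.imwrite("pics/side2.png",p[:,:,::-1])
E
```

```text
t: 5.0
position: [0.5609, 0.2432, 0.205]
tcp_rot: [179.8, 0.1, 132.1]
contact_force: [-1.0, -0.4, -6.0]
grip_width: 0.0219
shift [-0.3204 -0.3132  0.0044] turn 1.3274 5.0 [0.5609 0.2432 0.205 ] [1.7984e+02 6.0000e-02 1.3205e+02] [-1.  -0.4 -6. ] 0.02188306638668503
```

View pics/side2.png

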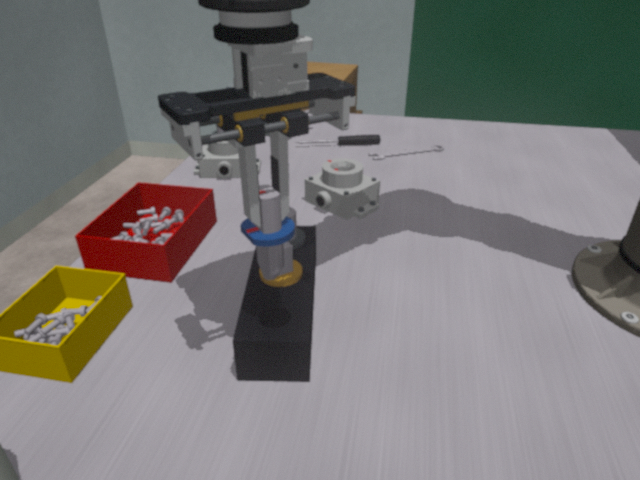

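The side view shows the shaft hanging upright from the jaws, with its collar at about (270,230) and the brass and grey shafts still in the rack. Carrying it over, a bit higher.

```bash
python3 -m crank '[[[-0.01,-0.01,-0.02],0.05,0.01],[[-0.035,-0.03,-0.035],0.15,0.01],[[-0.065,-0.06,-0.035],0.28,0.01],[[-0.095,-0.09,-0.035],0.42,0.01],[[-0.125,-0.12,-0.035],0.56,0.01],[[-0.155,-0.15,-0.035],0.7,0.01],[[-0.185,-0.18,-0.035],0.84,0.01],[[-0.215,-0.21,-0.035],0.96,0.01]]'; python3 -c "
from h import *
plan(.543,-.2045,.2,56)"
```

```text
t: 5.85
position: [0.5478, -0.0593, 0.2369]
tcp_rot: [-180.0, 0.0, 76.7]
contact_force: [1.2, 0.0, -6.1]
grip_width: 0.0218
shift [-0.1424  0.0287  0.0369] turn 0.3618 5.85 [ 0.5478 -0.0593  0.2369] [-179.99    0.     76.73] [ 1.2  0.  -6.1] 0.02178569564948523
```

```bash
python3 -m crank '[[[-0.03,0.005,0],0.06,0.01],[[-0.06,0.01,0.005],0.13,0.01],[[-0.085,0.017,0.012],0.2,0.01],[[-0.11,0.022,0.02],0.27,0.01],[[-0.13,0.026,0.027],0.33,0.01],[[-0.142,0.0287,0.033],0.362,0.01],[[-0.142,0.0287,0.037],0.362,0.01],[[-0.142,0.0287,0.037],0.362,0.01]]'
python3 - <<'E'
from h import *
from cell import capture
plan(.543,-.2045,.2,56)
for n in("side","top"):
    p,d=capture(n); cv2.imwrite(f"pics/{n}3.png",p[:,:,::-1]);np.savez(f"pics/{n}3.npz",p=p,d=d)
    b=(slice(70,220),slice(240,440)) if n=="side" else (slice(155,305),slice(366,566))
    globals()[n]=cv2.resize(p[b][:,:,::-1],(400,300),interpolation=cv2.INTER_CUBIC)
    h=cv2.cvtColor(p,cv2.COLOR_RGB2HSV);C=cloud(n,d)
    m=cv2.inRange(h,(100,130,40),(125,255,255))>0;print(n,m.sum(),np.median(C[m],0))
cv2.imwrite("pics/z3.png",np.hstack([side,top]))
E
```

```text
t: 6.65
position: [0.5444, -0.2015, 0.1991]
tcp_rot: [-179.9, -0.0, 56.4]
contact_force: [0.1, 0.8, -6.5]
grip_width: 0.0218
shift [-0.0033  0.0005 -0.0009] turn 0.0066 6.65 [ 0.5444 -0.2015  0.1991] [-1.7992e+02 -2.0000e-02  5.6380e+01] [ 0.1  0.8 -6.5] 0.02180537774707848
side 32 [ 0.54928978 -0.17520678  0.19097748]
top 369 [ 0.55199786 -0.1831457   0.1922772 ]
```

View pics/z3.png

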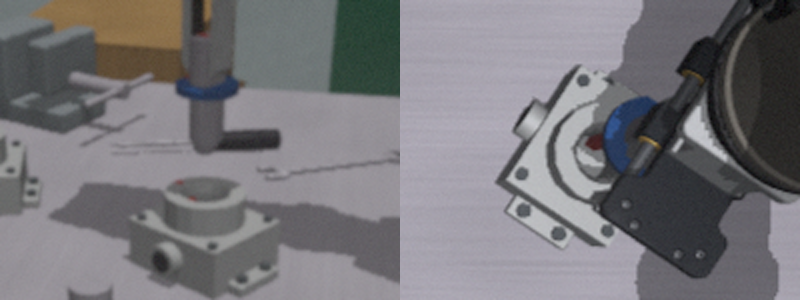

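The top view shows part of the blue collar, at about (630,135) in the crop, and the side view shows the shaft upright above the bore. Next I'll fit the shaft's offset against the bore, using one view at a time.

```bash
python3 - <<'E'
from h import *
from scipy.spatial import ConvexHull
z=np.load("pics/top3.npz");h=cv2.cvtColor(z["p"],cv2.COLOR_RGB2HSV)
m=(cv2.inRange(h,(95,110,30),(128,255,255))>0)
v,u=np.nonzero(m);P=np.array([ray("top",a,b,.191)[:2] for a,b in zip(u,v)])
H=P[ConvexHull(P).vertices]
# keep outer arc: farther from guess
c=np.array([.544,-.203])
for _ in range(8):
    k=abs(np.hypot(*(H-c).T)-.03)<.003;c,R=circ(H[k])
print("free fit",c,R,k.sum())
from scipy.optimize import least_squares
print("R=.03",least_squares(lambda q:np.hypot(*(H[k]-q).T)-.0297,c).x)
# side: silhouette of shaft body & collar rows
z=np.load("pics/side3.npz");h=cv2.cvtColor(z["p"],cv2.COLOR_RGB2HSV)
m=(cv2.inRange(h,(95,90,30),(128,255,255))>0);m[:,:300]=0;m[:100]=0;m[130:]=0
v,u=np.nonzero(m);print("side collar u",u.min(),u.max(),v.min(),v.max())
for uu in((u.min()+u.max())/2,):
    for dy in(0,): print(ray("side",uu,(v.min()+v.max())/2,.187))
print("bore px side",[ (K:=calibration("side")["camera_matrix"])@((T:=calibration("side")["extrinsics"])[:3,:3]@np.array([.543,-.2045,zz])+T[:3,3]) for zz in(.08,)])
q=lambda p:(lambda w:w[:2]/w[2])(K@(T[:3,:3]@np.array(p)+T[:3,3]))
print(q([.543,-.2045,.08]),q([.543,-.2045,.187]),q([.5444,-.2015,.187]))
E
python3 - <<'E'
import cv2
p=cv2.imread("pics/side3.png")[100:190,300:400];cv2.imwrite("pics/z3b.png",cv2.resize(p,(600,540),interpolation=cv2.INTER_CUBIC))
E
```

```text
free fit [ 0.54379472 -0.19966656] 0.028148815228186568 12
R=.03 [ 0.54289304 -0.20161383]
side collar u 329 358 108 119
[ 0.542906   -0.19751466  0.187     ]
bore px side [array([334.49446613, 161.87290849,   0.97665627])]
[342.48944732 165.74194367] [344.00652245 112.35403929] [343.02150368 112.79786965]
```

View pics/z3b.png

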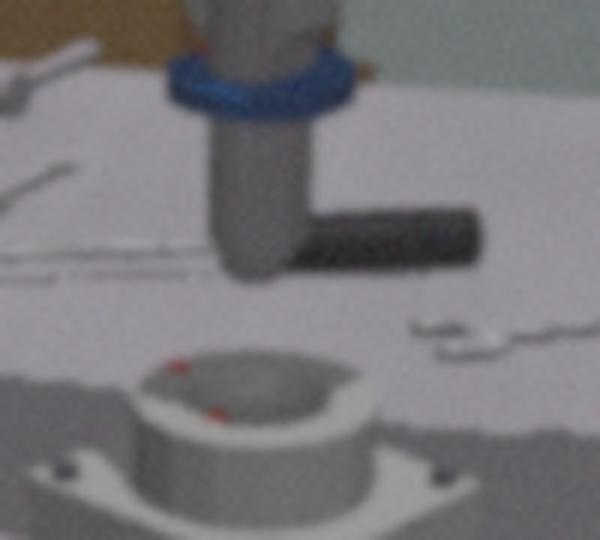

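The side view shows the collar's centre at u≈343.7, against 344 expected over the bore, so x is right. The top view puts the shaft about 3 mm off in +y. I'll correct that and lower to the mouth.

```bash
python3 -m crank '[[[-0.0027,0.001,0],0.007,0.01],[[-0.0027,0.001,0.01],0.007,0.01],[[-0.0027,0.001,0.02],0.007,0.01],[[-0.0027,0.001,0.03],0.007,0.01],[[-0.0027,0.001,0.038],0.007,0.01],[[-0.0027,0.001,0.045],0.007,0.01],[[-0.0027,0.001,0.05],0.007,0.01],[[-0.0027,0.001,0.05],0.007,0.01]]'
python3 - <<'E'
from h import *
from cell import capture
plan(.543,-.2045,.096,56)
p,d=capture("side")
cv2.imwrite("pics/z4.png",cv2.resize(p[100:220,290:410][:,:,::-1],(600,600),interpolation=cv2.INTER_CUBIC))
E
```

```text
t: 7.55
position: [0.5435, -0.2051, 0.1492]
tcp_rot: [-179.9, 0.0, 55.9]
contact_force: [0.3, 0.5, -5.5]
grip_width: 0.0216
shift [ 0.0003 -0.0007  0.0532] turn -0.0016 7.55 [ 0.5435 -0.2051  0.1492] [-1.7994e+02  1.0000e-02  5.5910e+01] [ 0.3  0.5 -5.5] 0.021552985655570175
```

View pics/z4.png

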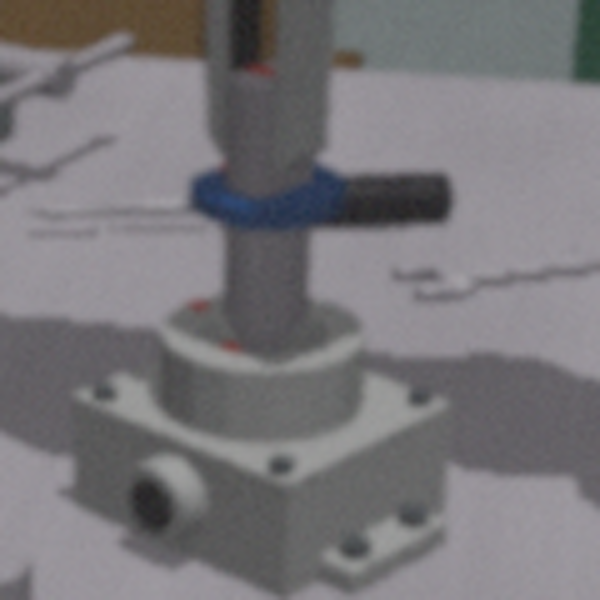

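The tip is in the mouth, centred at about (268,345) in the crop, and the load is only the shaft's weight. I'll keep lowering slowly.

```bash
python3 -m crank '[[[0,0,0.004],0,0.01],[[0,0,0.008],0,0.01],[[0,0,0.012],0,0.01],[[0,0,0.016],0,0.01],[[0,0,0.019],0,0.01],[[0,0,0.022],0,0.01],[[0,0,0.024],0,0.01],[[0,0,0.024],0,0.01]]'; python3 -c "
from h import *
plan(.543,-.2045,.096,56)"
```

```text
t: 8.4
position: [0.5437, -0.2052, 0.1257]
tcp_rot: [-180.0, 0.0, 55.9]
contact_force: [0.1, -0.1, -6.2]
grip_width: 0.0216
shift [ 0.0002 -0.001   0.0297] turn -0.0016 8.4 [ 0.5437 -0.2052  0.1257] [-179.98    0.     55.91] [ 0.1 -0.1 -6.2] 0.021613771243576586
```

Still no contact, and the tip is at z≈0.05, below the key's sloped top. Nearly home now.

```bash
python3 -m crank '[[[0,0,0.004],0,0.01],[[0,0,0.008],0,0.01],[[0,0,0.012],0,0.01],[[0,0,0.016],0,0.01],[[0,0,0.02],0,0.01],[[0,0,0.024],0,0.01],[[0,0,0.027],0,0.01],[[0,0,0.027],0,0.01]]'; python3 -c "
from h import *
plan(.543,-.2045,.096,56)"
```

```text
t: 9.2
position: [0.5436, -0.2052, 0.0985]
tcp_rot: [-180.0, 0.0, 55.9]
contact_force: [-0.0, 0.3, -5.5]
grip_width: 0.0215
shift [ 0.0002 -0.0009  0.0025] turn -0.0016 9.2 [ 0.5436 -0.2052  0.0985] [-1.7996e+02  1.0000e-02  5.5910e+01] [-0.   0.3 -5.5] 0.021523635393508097
```

About 2 mm above the face, so I'll release and let it drop.

```bash
python3 -m crank '[[[0,0,0.001],0,0.025],[[0,0,0.001],0,0.03],[[0,0,0.001],0,0.04],[[0,0,0.001],0,0.05],[[0,0,0.001],0,0.06],[[0,0,0.001],0,0.06],[[0,0,0.001],0,0.06],[[0,0,0.001],0,0.06]]'
python3 - <<'E'
from h import *
from cell import capture
plan(.543,-.2045,.2,56)
p,d=capture("side")
cv2.imwrite("pics/z5.png",cv2.resize(p[100:220,290:410][:,:,::-1],(600,600),interpolation=cv2.INTER_CUBIC))
E
```

```text
t: 10.0
position: [0.5439, -0.2052, 0.098]
tcp_rot: [-180.0, -0.0, 55.9]
contact_force: [-0.2, -0.5, 0.7]
grip_width: 0.0597
shift [ 1.00e-04 -1.10e-03 -1.02e-01] turn -0.0016 10.0 [ 0.5439 -0.2052  0.098 ] [-180.     -0.     55.91] [-0.2 -0.5  0.7] 0.05971809648052169
```

View pics/z5.png

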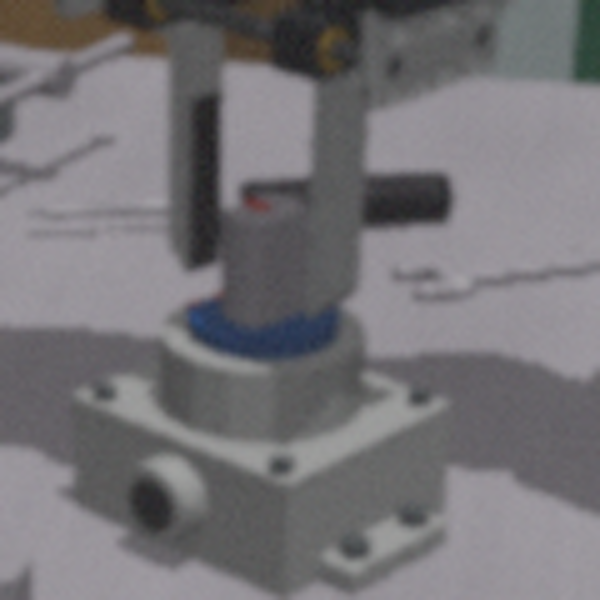

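The collar, at about (265,325) in the crop, sits on the boss face and the jaws are open. Next I'll raise the arm straight up, then move it aside.

```bash
python3 -m crank '[[[0,0,-0.01],0,0.06],[[0,0,-0.025],0,0.06],[[0,0,-0.045],0,0.06],[[0,0,-0.065],0,0.06],[[0,0,-0.085],0,0.06],[[0,0,-0.105],0,0.06],[[0,0,-0.125],0,0.06],[[0,0,-0.14],0,0.06]]' && python3 -m crank '[[[-0.03,0,0],0,0.06],[[-0.07,0,0],0,0.06],[[-0.11,0,0],0,0.06],[[-0.15,0,0],0,0.06],[[-0.19,0.0,0],0,0.06],[[-0.22,0,0],0,0.06],[[-0.23,0,0],0,0.06],[[-0.23,0,0],0,0.06]]'
python3 - <<'E'
from h import *
from cell import capture
from scipy.spatial import ConvexHull
plan(.543,-.2045,.2,56)
for n in("side","top"):
    p,d=capture(n);cv2.imwrite(f"pics/{n}6.png",p[:,:,::-1])
    h=cv2.cvtColor(p,cv2.COLOR_RGB2HSV);C=cloud(n,d)
    m=(cv2.inRange(h,(100,130,40),(125,255,255))>0)
    print(n,m.sum(),"collar",np.median(C[m],0))
    m=(np.hypot(C[...,0]-.543,C[...,1]+.2045)<.03)&(C[...,2]>.12);print(" head top",m.sum(),np.median(C[m],0))
    if n=="side": side=cv2.resize(p[120:390,220:400][:,:,::-1],(400,600),interpolation=cv2.INTER_CUBIC)
    else: top=cv2.resize(p[180:270,406:526][:,:,::-1],(400,300));top2=cv2.resize(p[150:270,150:340][:,:,::-1],(400,300))
cv2.imwrite("pics/z6.png",np.hstack([side,np.vstack([top,top2])]))
E
```

```text
t: 10.85
position: [0.5443, -0.2053, 0.2407]
tcp_rot: [179.9, -0.0, 55.9]
contact_force: [-0.5, -0.2, -0.1]
grip_width: 0.0597
t: 11.65
position: [0.4142, -0.3968, 0.2385]
tcp_rot: [180.0, 0.0, 55.8]
contact_force: [-0.6, 0.2, 0.1]
grip_width: 0.0603
shift [ 0.2314 -0.0016  0.0385] turn -0.004 11.65 [ 0.4142 -0.3968  0.2385] [1.7998e+02 1.0000e-02 5.5770e+01] [-0.6  0.2  0.1] 0.06033019622197285
side 125 collar [ 0.53315591 -0.18761719  0.08798296]
 head top 155 [ 0.54444895 -0.19829882  0.12877955]
top 505 collar [ 0.53253716 -0.19382906  0.08876402]
 head top 354 [ 0.54325872 -0.20411426  0.13055835]
```

View pics/z6.png

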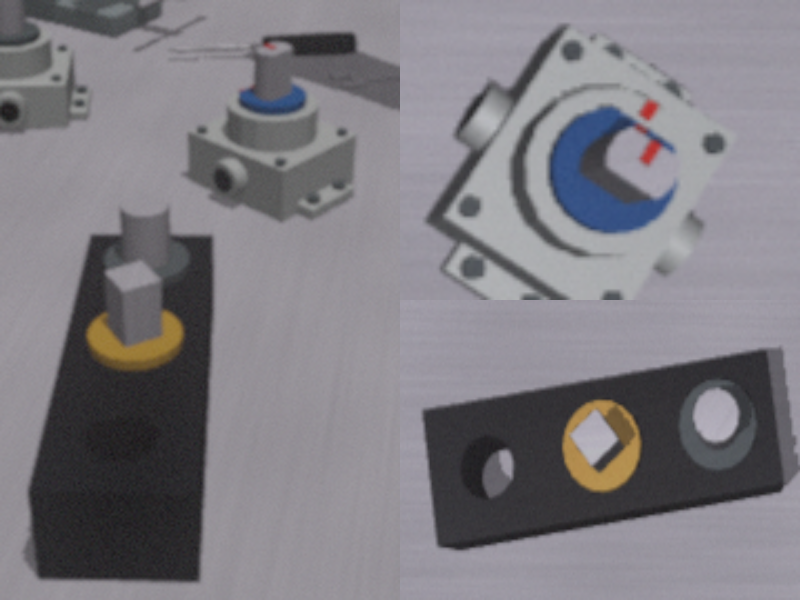

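The collar's top face measures z≈0.088, which is 80 + 8 mm, so it is fully home. The red marks line up at about (650,110) to (650,150) in the crop, and both other shafts stand in the rack. Handing in.

```bash
python3 -c "
from cell import arm
print(arm.finish_job())"
```

```text
the job is handed in; nothing more can be done
None
```

The blue-collar shaft is fully home in the pump housing, and I handed the job in at about 11.8 s of the 38 s allowed. I gripped it by its flats, lifted it out of the rack and turned it about 76° so its flat faced the key. I then lowered it into the bore without contact and let it go about 2 mm above the face. After that I moved the arm up and aside.

**Last checks:**
- **Seating:** the collar's top face measured 88.0 mm (side camera) and 88.8 mm (top camera) against 88 mm expected. The head top measured 128.8 and 130.6 mm against 130 mm.
- **Alignment:** the red marks on the shaft and housing line up.
- **Rack:** the round and square shafts are still standing in it.
- **Forces:** the readings I took never passed about 7 N, and the arm was touching nothing at the end.

**One disagreement:** the two cameras differed by 2–6 mm in y, so I relied on the top view for y and used the side view only to confirm x. No check failed.

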